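# Find and pull the worn conveyor roller

### The arm

A 7-joint arm with a two-finger parallel gripper is mounted at the origin on the work surface. World frame = base frame: x ahead of the robot, y to its left, z up, the work surface at z = 0. Lengths are in mm, angles in rad, forces in N, time in s.
With the tool pointing down it reaches from about 400 to 875 mm from the base axis. Payload 4.4 kg.
Tool frame: the origin (TCP) lies at the very end of the fingers, on their centre line; the grasp point (between the pads) lies 19 mm behind it; z points along the fingers, y is the direction in which the jaws open and shut (so a half turn about z gives the same grasp; the last joint's range is limited). The gripper opens to 85 mm and grips with 20 to 120 N. Pads are 22 mm wide; open, the fingers measure 114 mm over their backs; the gripper's body (76 mm by 85 mm) begins 54 mm behind the grasp point. The pads swing forward as they close: fully open they stand 13 mm farther back than shut.
Start: joints at [1.181, 0.628, 0.038, 1.517, -0.027, 0.996, -0.02], TCP at [206.839, -616.227, 231.313] pointing down, gripper open.
Joint ranges: [-3.06, 3.06], [-0.37, 2.12], [-1.25, 1.32], [0.18, 2.47], [-1.1, 4.24], [0.23, 1.98], [-2.94, 2.94]. Speed limits (rad/s): [2.57, 2.57, 3.14, 3.14, 3.14, 3.14, 3.14].

### API

Orientations are given as [roll, pitch, yaw] about the fixed x, y, z axes, in that order (R = Rz(yaw) Ry(pitch) Rx(roll)).
In Python, from cell import read_state, get_image, calibration, finish_job gives the robot as it stands. The module is installed in compiled form; this text tells all that it offers.
- The arm moves only by the tool apply_moves, never from a script. Its argument "increments" is a list of rows, each an object of numbers: "tx", "ty", "tz": the shift along the world's x, y, z in m; "rx", "ry", "rz": the turn, a rotation vector about the world's x, y, z in units of 5 degrees (1.0 is 5 degrees); "claw": the finger opening in m, from 0 to 0.0854. In form: [{"tx": .., "ty": .., "tz": .., "rx": .., "ry": .., "rz": .., "claw": ..}, ...]. A call has 1 to 12 rows; each row is the pose to reach, as a shift and turn from the pose commanded when the call began; what a row does not reach only later rows make up. A row lasts 1/10 s, in which the tool goes at most 50 mm and 8.59 degrees, less where a joint would pass 70% of its speed; a pose out of reach is approached as far as the arm can. A call with a gripper value outside its range is refused whole. The fingers move at their own pace and stop on an object; the grip force is fixed at half the most. Time passes only in rows, so rows that repeat a pose let the fingers close. It gives the time, the measured TCP pose, the force and the opening at its end, in the units of the state.
- read_state(): the state, without advancing time (a new reading comes with each control period).
- get_image(name): name is "scene" or "top" or "wrist"; returns the picture (384x512x3 uint8, red, green, blue); there is no depth.
- calibration(name): a dict with "camera_matrix" (3x3 intrinsics, pixels), "distortion" ([k1, k2, p1, p2, k3] as OpenCV has them; the pictures are not rectified), "origin" and "attitude" of the camera in the world. Camera axes: x right, y up, looking along -z (the intrinsics and any distortion apply to the point x, -y, -z); pixel columns grow to the right and rows downward; lengths in mm; the calibration is good to about 2 mm. A picture is of the moment at which its call begins: read the wrist's pose just before it. calibration takes no time and is no camera call; for the wrist camera it gives the pose at the moment of the call.
- finish_job(): hands the job in, once; it reports no verdict.
The state is a dict: "clock": time; "qpos": joint angles; "qd": joint speeds; "tau": joint torques, N m; "eef_pos": TCP position; "tool_rot": TCP orientation; "force": force on the tool from outside, world axes, zero at the start; "torque": the same for the moment, N m; "width": finger opening in mm.
Only numpy, scipy, OpenCV 4.12 (cv2) and the standard library are available. Lean on these libraries where they do the work, as an engineer would, in place of code of your own. Each camera call takes 0.05 s, during which the arm holds its last target. There are 200 camera calls.

### The job

One of the three rollers in the short conveyor section has worn bearings, which does not show. Starting at the end nearest the low empty cardboard carton and working along, rock each of the three side to side on its axle, firmly to and fro at least twice, to feel for play. Then lift the one that wobbles straight up out of its slots and set it down lying flat in that carton without dropping it; leave the sound rollers seated in their slots and everything else where it is.

Things in the scene. Friction and masses are not known exactly. Their poses are not given: they have to be found in the camera images.
- lane: short gravity roller section of white steel, bolted to the bench. Origin on the bench at its middle; x along the rollers, y along the lane (340 mm long). Side plates 5 mm thick, inner faces at x = +-94 mm, tops 100 mm above the bench; foot flanges out to x = +-129 mm. Open between the plates but for bars and end plates up to 45 mm high.
- lane_slot (a point): middle of the lane at axle height, 87 mm above the bench, axes as the lane's. Rollers lie across the lane at y = -100, 0 and +100 mm (50 mm clear between tubes; tube top 112 mm, underside 62 mm above the bench). Axle ends lie loose in slots of the side plates, 12.5 mm wide, open at the top, 18.5 mm deep: a roller lifted straight up by 20 mm is free.
- roller_a_mid (a point): conveyor roller: zinc-steel tube 50 mm diameter, 176 mm long, turning on an 11 mm hexagonal axle 212 mm long whose ends stick out 18 mm; about 0.5 kg. Point: centre of the roller, on its axis; x along the axle, z up. The three look alike and lie in any order.
- roller_a_play (a joint): sideways rock of roller_a's tube on its axle about the upright line through its centre (rad; 0 square, + = its +x end towards lane +y). Sound: springy, about 0.015 at a 5 N push 60 mm off centre, 0.03 at most. Worn: swings almost freely between stops at -0.07 and +0.07 (5 to 6 mm at the ends). Which is worn is not known. The axle may also shift under 1 mm in its slots.
- roller_b_mid (a point): conveyor roller: zinc-steel tube 50 mm diameter, 176 mm long, turning on an 11 mm hexagonal axle 212 mm long whose ends stick out 18 mm; about 0.5 kg. Point: centre of the roller, on its axis; x along the axle, z up. The three look alike and lie in any order.
- roller_b_play (a joint): sideways rock of roller_b's tube on its axle about the upright line through its centre (rad; 0 square, + = its +x end towards lane +y). Sound: springy, about 0.015 at a 5 N push 60 mm off centre, 0.03 at most. Worn: swings almost freely between stops at -0.07 and +0.07 (5 to 6 mm at the ends). Which is worn is not known. The axle may also shift under 1 mm in its slots.
- roller_c_mid (a point): conveyor roller: zinc-steel tube 50 mm diameter, 176 mm long, turning on an 11 mm hexagonal axle 212 mm long whose ends stick out 18 mm; about 0.5 kg. Point: centre of the roller, on its axis; x along the axle, z up. The three look alike and lie in any order.
- roller_c_play (a joint): sideways rock of roller_c's tube on its axle about the upright line through its centre (rad; 0 square, + = its +x end towards lane +y). Sound: springy, about 0.015 at a 5 N push 60 mm off centre, 0.03 at most. Worn: swings almost freely between stops at -0.07 and +0.07 (5 to 6 mm at the ends). Which is worn is not known. The axle may also shift under 1 mm in its slots.
- carton_floor (a point): low open cardboard carton, empty, fixed, 290 (x) x 200 (y) x 60 mm high, walls and floor 5 mm, inside 280 x 190 mm; the only empty low one. Point: centre of its inner floor (5 mm above the bench); x runs along its length, z up. A roller lying on this floor has its centre 25 mm above the point.
- screwdriver_grip (a point): handle of a screwdriver, 190 mm long, lying beside the roller section, leave alone; point: middle of its grip
- spanner_grip (a point): spanner 170 mm long, leave alone; point: middle of its grip
- tape_roll: roll of packing tape, 100 mm across, 48 mm high, leave alone; origin on its underside
- small_box: closed box 80 x 60 x 50 mm, leave alone; origin on its underside
- long_box: closed box 160 x 80 x 70 mm, leave alone; origin on its underside
- spray_can: spray can 60 mm across, 170 mm tall, leave alone; origin on its underside
- scanner: hand scanner 170 mm long, lying flat, leave alone; origin on its underside
Mind the look-alikes: they are no part of the job. What is shaped like the part that bears roller_c_mid but yellow is not meant.

How it is judged (in metres and radians):
On the way, in this order (a step that is already met when the one before it is completed fails the run):
1. the roller nearest the carton, in its slots, is rocked firmly one way (to its stop if worn) (((y of roller_a_mid in the frame of lane between -0.13 and -0.07 m and z of roller_a_mid in the frame of lane between 0.08 and 0.094 m and value of joint roller_a_play above 0.005 rad) or (y of roller_b_mid in the frame of lane between -0.13 and -0.07 m and z of roller_b_mid in the frame of lane between 0.08 and 0.094 m and value of joint roller_b_play above 0.05 rad) or (y of roller_c_mid in the frame of lane between -0.13 and -0.07 m and z of roller_c_mid in the frame of lane between 0.08 and 0.094 m and value of joint roller_c_play above 0.005 rad))), for 0.04 s.
2. the roller nearest the carton, in its slots, is rocked firmly then the other way (to its stop if worn) (((y of roller_a_mid in the frame of lane between -0.13 and -0.07 m and z of roller_a_mid in the frame of lane between 0.08 and 0.094 m and value of joint roller_a_play below -0.005 rad) or (y of roller_b_mid in the frame of lane between -0.13 and -0.07 m and z of roller_b_mid in the frame of lane between 0.08 and 0.094 m and value of joint roller_b_play below -0.05 rad) or (y of roller_c_mid in the frame of lane between -0.13 and -0.07 m and z of roller_c_mid in the frame of lane between 0.08 and 0.094 m and value of joint roller_c_play below -0.005 rad))), for 0.04 s.
3. the roller in the middle, in its slots, is rocked firmly one way (to its stop if worn) (((y of roller_a_mid in the frame of lane between -0.03 and 0.03 m and z of roller_a_mid in the frame of lane between 0.08 and 0.094 m and value of joint roller_a_play above 0.005 rad) or (y of roller_b_mid in the frame of lane between -0.03 and 0.03 m and z of roller_b_mid in the frame of lane between 0.08 and 0.094 m and value of joint roller_b_play above 0.05 rad) or (y of roller_c_mid in the frame of lane between -0.03 and 0.03 m and z of roller_c_mid in the frame of lane between 0.08 and 0.094 m and value of joint roller_c_play above 0.005 rad))), for 0.04 s.
4. the roller in the middle, in its slots, is rocked firmly then the other way (to its stop if worn) (((y of roller_a_mid in the frame of lane between -0.03 and 0.03 m and z of roller_a_mid in the frame of lane between 0.08 and 0.094 m and value of joint roller_a_play below -0.005 rad) or (y of roller_b_mid in the frame of lane between -0.03 and 0.03 m and z of roller_b_mid in the frame of lane between 0.08 and 0.094 m and value of joint roller_b_play below -0.05 rad) or (y of roller_c_mid in the frame of lane between -0.03 and 0.03 m and z of roller_c_mid in the frame of lane between 0.08 and 0.094 m and value of joint roller_c_play below -0.005 rad))), for 0.04 s.
5. the roller farthest from the carton, in its slots, is rocked firmly one way (to its stop if worn) (((y of roller_a_mid in the frame of lane between 0.07 and 0.13 m and z of roller_a_mid in the frame of lane between 0.08 and 0.094 m and value of joint roller_a_play above 0.005 rad) or (y of roller_b_mid in the frame of lane between 0.07 and 0.13 m and z of roller_b_mid in the frame of lane between 0.08 and 0.094 m and value of joint roller_b_play above 0.05 rad) or (y of roller_c_mid in the frame of lane between 0.07 and 0.13 m and z of roller_c_mid in the frame of lane between 0.08 and 0.094 m and value of joint roller_c_play above 0.005 rad))), for 0.04 s.
6. the roller farthest from the carton, in its slots, is rocked firmly then the other way (to its stop if worn) (((y of roller_a_mid in the frame of lane between 0.07 and 0.13 m and z of roller_a_mid in the frame of lane between 0.08 and 0.094 m and value of joint roller_a_play below -0.005 rad) or (y of roller_b_mid in the frame of lane between 0.07 and 0.13 m and z of roller_b_mid in the frame of lane between 0.08 and 0.094 m and value of joint roller_b_play below -0.05 rad) or (y of roller_c_mid in the frame of lane between 0.07 and 0.13 m and z of roller_c_mid in the frame of lane between 0.08 and 0.094 m and value of joint roller_c_play below -0.005 rad))), for 0.04 s.
At the end, for the whole second after the job is handed in: the worn roller lies flat (within 0.12 rad of level) and still on the inner floor of the low carton, its centre 18 to 34 mm above that floor; both sound rollers are seated in their slots within 12 mm of their start; every bystander is within 30 mm of its start (x of roller_b_mid in the frame of carton_floor between -0.05 and 0.05 m and y of roller_b_mid in the frame of carton_floor between -0.085 and 0.085 m and z of roller_b_mid in the frame of carton_floor between 0.018 and 0.034 m and angle between roller_b_mid's own x axis and vertical between 1.45 and 1.69 rad and linear speed of roller_b below 0.04 m/s and z of roller_a_mid in the frame of lane between 0.08 and 0.094 m and z of roller_c_mid in the frame of lane between 0.08 and 0.094 m and distance of each of roller_a_mid, roller_c_mid from where it was at the start of the episode below 0.012 m and distance of each of screwdriver_grip, spanner_grip, tape_roll, small_box, long_box, spray_can, scanner from where it was at the start of the episode below 0.03 m); the robot touches nothing.
It fails at once if the worn roller is dropped (falls free faster than 0.8 m/s, about 35 mm) (linear speed of roller_b above 0.8 m/s and contact force between the fingers and roller_b below 0.1 N).
It fails at once if a sound roller is lifted out of its slots (z of any of roller_a_mid, roller_c_mid in the frame of lane above 0.105 m).
It fails at once if a bystander is pushed away (distance of any of screwdriver_grip, spanner_grip, tape_roll, small_box, long_box, spray_can, scanner from where it was at the start of the episode above 0.05 m).
It also fails if it takes over 61 s, if anything falls off the work surface, if the arm or the gripper's body presses on something with over 40 N, if the wrist force passes 120 N, or if a joint passes its speed limit or range.

## Working session

There is one attempt and no reset: what is moved stays moved. The work goes in short steps, Python scripts to look and compute and a tool call to move; the robot and the scene stay as the last step left them, time stands still between calls to the robot, and variables do not carry over. Pictures are saved under pics/ and viewed, about 8 in all and at most 12, crops included, and the job is handed in when it is done.

Besides the shell and the picture viewer there is one more tool, called after "Emit:" by a JSON object that holds its "api" and its "payload", one argument or row to a line. apply_moves: Moves the arm, as the interface text tells. Its arguments: {"type":"object","properties":{"increments":{"type":"array"}},"required":["increments"]}

```bash
mkdir -p pics; python3 - <<'E'
from cell import *
import cv2
s=read_state();print(s)
for n in ("top","scene"):
    c=calibration(n);print(n,c)
    cv2.imwrite(f"pics/{n}0.png",get_image(n)[:,:,::-1])
E
```

```text
{'clock': 0.0, 'qpos': array([ 1.18116164,  0.62933325,  0.03844413,  1.51842937, -0.02700962,
        0.99627787, -0.02000928]), 'qd': array([-2.74798686e-04, -1.76939531e-04, -8.46269060e-04,  1.23143262e-03,
       -8.38666431e-04,  9.92400401e-04,  8.40120490e-05]), 'tau': array([ 2.45808942e-04, -5.63402724e+01,  1.22641079e+00, -1.93452036e+01,
        1.09407585e-02,  1.03793002e-02, -1.85591779e-05]), 'eef_pos': array([ 206.65313433, -615.58790464,  230.37784474]), 'tool_rot': array([-3.13966293e+00,  1.92627839e-05,  3.23817044e-01]), 'force': array([-0.68299093, -0.4617999 , -0.14778009]), 'torque': array([ 0.0294937 , -0.00554123,  0.00950524]), 'width': 85.6096057428568}
top {'camera_matrix': array([[419.20094185,   0.        , 256.31100118],
       [  0.        , 419.20094185, 193.98110552],
       [  0.        ,   0.        ,   1.        ]]), 'distortion': array([-0.03472273,  0.        ,  0.        ,  0.        ,  0.        ]), 'origin': array([ 326.74687243,  -60.45677554, 1526.99636438]), 'attitude': array([ 1.20138890e-01, -1.23273065e-03, -1.59049435e+00])}
scene {'camera_matrix': array([[360.90963361,   0.        , 250.67717246],
       [  0.        , 360.90963361, 189.89767183],
       [  0.        ,   0.        ,   1.        ]]), 'distortion': array([0.02246733, 0.        , 0.        , 0.        , 0.        ]), 'origin': array([ 921.98386506,  308.92208057, 1063.95476012]), 'attitude': array([ 0.50603712, -0.0107645 ,  2.30742889])}
```

View pics/top0.png

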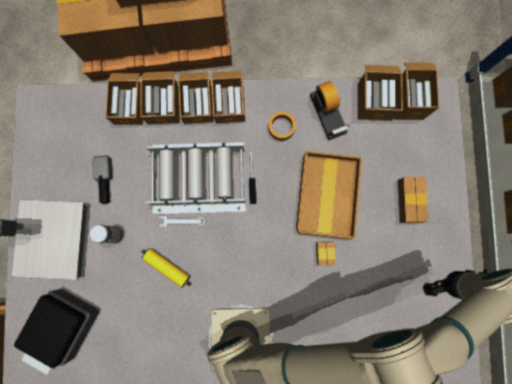

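View pics/scene0.png

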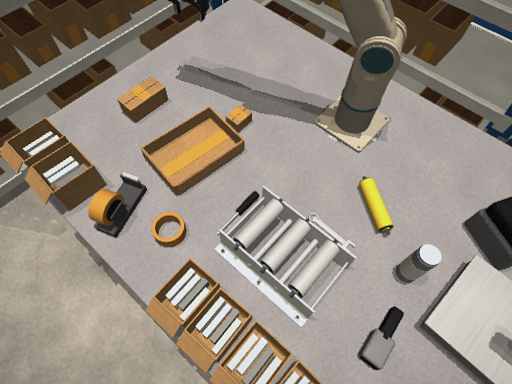

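Top view: rollers at about (167,172), (196,172) and (224,172). The carton centre is near (330,195), so the roller at column 224 is nearest to it. The yellow decoy is at (165,267), the screwdriver at (253,180) and the spanner at (182,221). Next I'll measure these precisely.

```bash
cat > h.py <<'E'
import numpy as np,cv2
from cell import *
from scipy.spatial.transform import Rotation as R
def ray(c,uv):
    p=cv2.undistortPoints(np.array(uv,float).reshape(-1,1,2),c['camera_matrix'],c['distortion']).reshape(-1,2)
    d=np.c_[p[:,0],-p[:,1],-np.ones(len(p))]
    return c['origin'],d@R.from_euler('xyz',c['attitude']).as_matrix().T
def onz(c,uv,z):
    o,d=ray(c,uv); return o+d*((z-o[2])/d[:,2])[:,None]
def proj(c,P):
    q=(np.atleast_2d(P)-c['origin'])@R.from_euler('xyz',c['attitude']).as_matrix()
    q=q*[1,-1,-1]
    return cv2.projectPoints(q,np.zeros(3),np.zeros(3),c['camera_matrix'],c['distortion'])[0].reshape(-1,2)
E
python3 - <<'E'
from h import *
im=cv2.imread('pics/top0.png');c=calibration('top')
hsv=cv2.cvtColor(im,cv2.COLOR_BGR2HSV)
g=cv2.cvtColor(im,cv2.COLOR_BGR2GRAY)
# tubes: bright low-saturation
sub=np.zeros_like(g); sub[152:196,155:240]=g[152:196,155:240]
m=((sub>165)).astype(np.uint8)
for k in cv2.findContours(m,cv2.RETR_EXTERNAL,cv2.CHAIN_APPROX_NONE)[0]:
    if cv2.contourArea(k)>60:
        r=cv2.minAreaRect(k); print('tube',r, onz(c,[r[0]],100).round(1))
# carton
m=cv2.inRange(hsv,(8,90,60),(32,255,255)); m[:140]=0;m[245:]=0;m[:,:290]=0;m[:,375:]=0
m=cv2.morphologyEx(m,cv2.MORPH_CLOSE,np.ones((5,5)))
k=max(cv2.findContours(m,cv2.RETR_EXTERNAL,cv2.CHAIN_APPROX_NONE)[0],key=cv2.contourArea)
b=cv2.boxPoints(cv2.minAreaRect(k)); print('carton',cv2.minAreaRect(k)); P=onz(c,b,60);print(P.round(1),P.mean(0),np.linalg.norm(np.diff(P,axis=0),axis=1))
a=cv2.resize(im[132:228,140:262],None,fx=6,fy=6,interpolation=cv2.INTER_CUBIC)
cv2.imwrite('pics/crop1.png',a)
E
```

```text
tube ((223.5, 173.5), (43.0, 9.0), 90.0) [[572.3  46.2 100. ]]
tube ((210.5, 173.5), (43.0, 3.0), 90.0) [[573.2  91.  100. ]]
tube ((194.5, 173.5), (43.0, 9.0), 90.0) [[574.3 146.3 100. ]]
tube ((183.0, 173.5), (43.0, 2.0), 90.0) [[575.1 186.  100. ]]
tube ((165.0, 173.5), (43.0, 8.0), 90.0) [[576.4 248.3 100. ]]
carton ((329.232666015625, 194.6732635498047), (59.30421829223633, 83.4836196899414), 5.710592269897461)
[[ 363.1 -200.    60. ]
 [ 658.  -238.8   60. ]
 [ 632.7 -449.3   60. ]
 [ 338.4 -405.4   60. ]] [ 498.06118943 -323.36838609   60.        ] [297.46375843 212.00254286 297.61931134]
```

View pics/crop1.png

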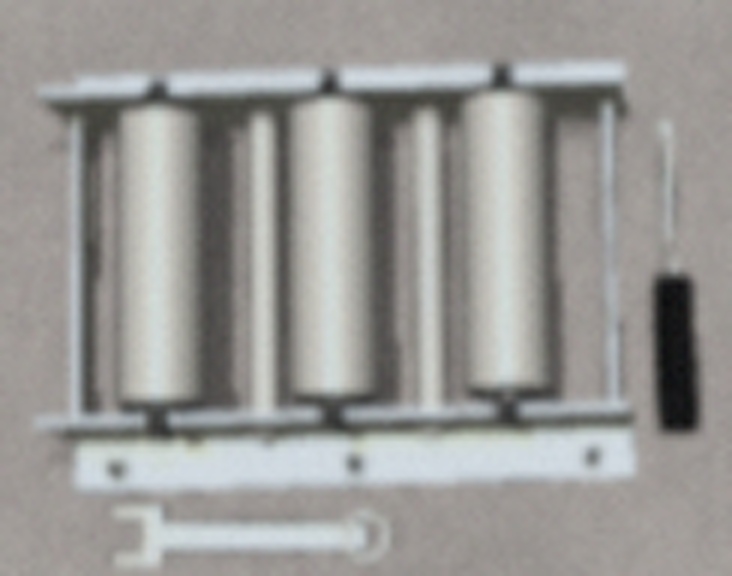

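The crop (6x, origin at pixel (140,132)) shows three tubes with dark axle ends. Upper ends are at crop (158,88), (330,80) and (502,73), lower ends at (157,415), (333,410) and (507,403). Low bars lie between the rollers.

```bash
python3 - <<'E'
from h import *
c=calibration('top')
f=lambda L,z:onz(c,[(140+(x-2.5)/6,132+(y-2.5)/6) for x,y in L],z)
U=f([(158,88),(330,80),(502,73)],92);L=f([(157,415),(333,410),(507,403)],92)
print(U.round(1),L.round(1))
tu=f([(158,102),(330,94),(502,87)],100);tl=f([(160,404),(334,397),(508,390)],100)
print('tubes',((tu+tl)/2).round(1),np.linalg.norm(tu-tl,axis=1))
d=(U-L);print('axis yaw',np.arctan2(d[:,1],d[:,0]),np.linalg.norm(d,axis=1))
M=(U+L)/2;e=M[0]-M[2];print('centres',M.round(1),'pitch',np.linalg.norm(e[:2])/2,'yaw from row',np.arctan2(-e[0],e[1]))
# scene check: project measured centres
im=cv2.imread('pics/scene0.png');cs=calibration('scene')
for p in list(U)+list(L): q=proj(cs,p)[0]; cv2.circle(im,tuple(int(round(v*16)) for v in q),16,(0,0,255),-1,shift=4)
ct=np.array([[363.1,-200,60],[658,-238.8,60],[632.7,-449.3,60],[338.4,-405.4,60]])
for q in proj(cs,ct): cv2.circle(im,tuple(int(v) for v in q),2,(255,0,0),-1)
cv2.imwrite('pics/s1.png',cv2.resize(im[95:325,130:370],None,fx=3,fy=2.6,interpolation=cv2.INTER_CUBIC))
E
```

```text
[[674.5 247.6  92. ]
 [677.1 147.   92. ]
 [679.3  46.6  92. ]] [[482.5 246.8  92. ]
 [483.4 145.6  92. ]
 [485.5  45.6  92. ]]
tubes [[576.1 244.6 100. ]
 [578.5 144.9 100. ]
 [580.6  45.2 100. ]] [176.29168342 176.85802816 176.89135706]
axis yaw [0.00390896 0.00738493 0.00486897] [191.93957451 193.6913445  193.72686552]
centres [[578.5 247.2  92. ]
 [580.3 146.3  92. ]
 [582.4  46.1  92. ]] pitch 100.56654218516377 yaw from row 0.0194618844372241
```

View pics/s1.png

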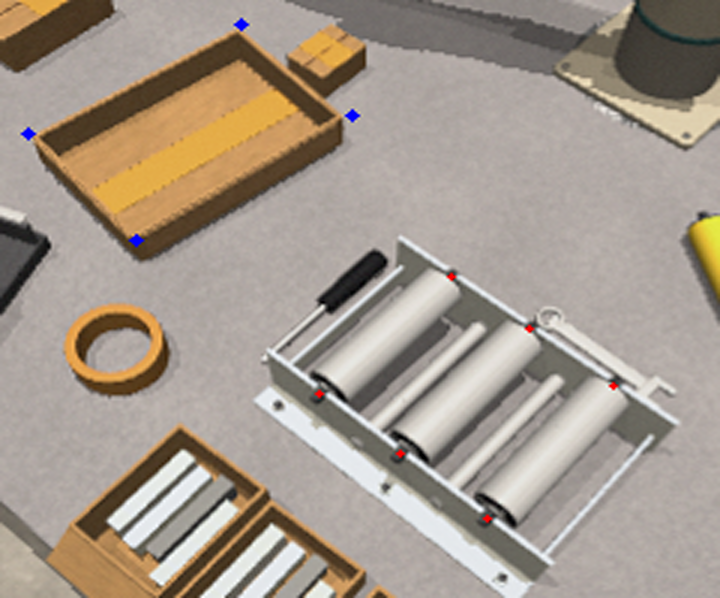

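The scene view confirms the axle points: the red dots sit on the axle ends. The carton dots lie a few mm outside its rim, giving a centre of about (500,-325) and yaw of about -0.14. Pitch comes out at 100.6 mm and tube length at 176 mm, both as given. I'll move above the first roller's +x end.

Emit:
{"api": "apply_moves", "payload": {
  "increments": [
    {"tx": 0.433,"ty": 0.6625,"tz": -0.02,"rz": -3.6,"claw": 0.0854},
    {"tx": 0.433,"ty": 0.6625,"tz": -0.02,"rz": -3.6,"claw": 0.0854},
    {"tx": 0.433,"ty": 0.6625,"tz": -0.02,"rz": -3.6,"claw": 0.0854},
    {"tx": 0.433,"ty": 0.6625,"tz": -0.02,"rz": -3.6,"claw": 0.0854},
    {"tx": 0.433,"ty": 0.6625,"tz": -0.02,"rz": -3.6,"claw": 0.0854},
    {"tx": 0.433,"ty": 0.6625,"tz": -0.02,"rz": -3.6,"claw": 0.0854},
    {"tx": 0.433,"ty": 0.6625,"tz": -0.02,"rz": -3.6,"claw": 0.0854},
    {"tx": 0.433,"ty": 0.6625,"tz": -0.02,"rz": -3.6,"claw": 0.0854},
    {"tx": 0.433,"ty": 0.6625,"tz": -0.02,"rz": -3.6,"claw": 0.0854},
    {"tx": 0.433,"ty": 0.6625,"tz": -0.02,"rz": -3.6,"claw": 0.0854},
    {"tx": 0.433,"ty": 0.6625,"tz": -0.02,"rz": -3.6,"claw": 0.0854},
    {"tx": 0.433,"ty": 0.6625,"tz": -0.02,"rz": -3.6,"claw": 0.0854}
  ]
}}

```text
$.increments[0]: bad value
```

Emit:
{"api": "apply_moves", "payload": {
  "increments": [
    {"tx": 0.03,"ty": 0.04,"tz": 0.0,"rx": 0.0,"ry": 0.0,"rz": -0.4,"claw": 0.085}
  ]
}}

```text
clock: 0.2
eef_pos: [230.3, -581.1, 230.5]
tool_rot: [3.139, 0.006, 0.277]
force: [1.3, 0.3, 0.3]
width: 85.0
```

Emit:
{"api": "apply_moves", "payload": {
  "increments": [
    {"tx": 0.403,"ty": 0.622,"tz": -0.02,"rx": 0,"ry": 0,"rz": -3.2,"claw": 0.085},
    {"tx": 0.403,"ty": 0.622,"tz": -0.02,"rx": 0,"ry": 0,"rz": -3.2,"claw": 0.085},
    {"tx": 0.403,"ty": 0.622,"tz": -0.02,"rx": 0,"ry": 0,"rz": -3.2,"claw": 0.085},
    {"tx": 0.403,"ty": 0.622,"tz": -0.02,"rx": 0,"ry": 0,"rz": -3.2,"claw": 0.085},
    {"tx": 0.403,"ty": 0.622,"tz": -0.02,"rx": 0,"ry": 0,"rz": -3.2,"claw": 0.085},
    {"tx": 0.403,"ty": 0.622,"tz": -0.02,"rx": 0,"ry": 0,"rz": -3.2,"claw": 0.085},
    {"tx": 0.403,"ty": 0.622,"tz": -0.02,"rx": 0,"ry": 0,"rz": -3.2,"claw": 0.085},
    {"tx": 0.403,"ty": 0.622,"tz": -0.02,"rx": 0,"ry": 0,"rz": -3.2,"claw": 0.085},
    {"tx": 0.403,"ty": 0.622,"tz": -0.02,"rx": 0,"ry": 0,"rz": -3.2,"claw": 0.085},
    {"tx": 0.403,"ty": 0.622,"tz": -0.02,"rx": 0,"ry": 0,"rz": -3.2,"claw": 0.085},
    {"tx": 0.403,"ty": 0.622,"tz": -0.02,"rx": 0,"ry": 0,"rz": -3.2,"claw": 0.085},
    {"tx": 0.403,"ty": 0.622,"tz": -0.02,"rx": 0,"ry": 0,"rz": -3.2,"claw": 0.085}
  ]
}}

```text
clock: 1.4
eef_pos: [563.6, -70.9, 214.8]
tool_rot: [3.141, 0.0, 0.01]
force: [1.3, -1.1, 0.8]
width: 84.9
```

Emit:
{"api": "apply_moves", "payload": {
  "increments": [
    {"tx": 0.0765,"ty": 0.118,"tz": 0.0,"rx": 0,"ry": 0,"rz": 0,"claw": 0.085},
    {"tx": 0.0765,"ty": 0.118,"tz": 0.0,"rx": 0,"ry": 0,"rz": 0,"claw": 0.085},
    {"tx": 0.0765,"ty": 0.118,"tz": 0.0,"rx": 0,"ry": 0,"rz": 0,"claw": 0.085},
    {"tx": 0.0765,"ty": 0.118,"tz": -0.05,"rx": 0,"ry": 0,"rz": 0,"claw": 0.085},
    {"tx": 0.0765,"ty": 0.118,"tz": -0.065,"rx": 0,"ry": 0,"rz": 0,"claw": 0.085},
    {"tx": 0.0765,"ty": 0.118,"tz": -0.065,"rx": 0,"ry": 0,"rz": 0,"claw": 0.085}
  ]
}}

```text
clock: 2.0
eef_pos: [636.8, 45.4, 146.6]
tool_rot: [3.141, 0.007, 0.01]
force: [0.3, -1.0, 1.0]
width: 85.2
```

```bash
python3 - <<'E'
from h import *
s=read_state();print(s['clock'],s['eef_pos'],s['tool_rot'],s['force'],s['qpos'].round(2))
c=calibration('wrist');print(c['origin'],c['attitude'])
im=get_image('wrist')[:,:,::-1].copy();cv2.imwrite('pics/w1.png',im)
E
```

```text
2.0 [636.84931785  45.37498221 146.58841848] [3.14080472 0.00716715 0.01041428] [ 0.25709153 -0.95326799  0.96344045] [-0.17  0.71  0.09  1.63 -0.08  0.81 -1.6 ]
[720.23315238  45.84410773 289.27850471] [-3.34260569e-01 -1.37706875e-03 -1.56114459e+00]
```

View pics/w1.png

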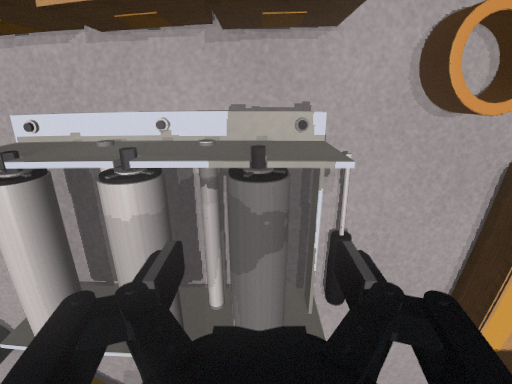

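The wrist view shows the first roller centred between the open fingers, with its axle at about (258,158), the middle roller's axle at about (126,158) and clear gaps. I'll check y against this view.

```bash
python3 - <<'E'
from h import *
c=calibration('wrist')
print(onz(c,[(258.5,149),(258.5,175),(126,152),(229,174),(289,174)],92).round(1))
im=cv2.imread('pics/w1.png');g=cv2.cvtColor(im,cv2.COLOR_BGR2GRAY)
print(g[200,215:305])
for r in (185,200,215):
    d=np.diff(cv2.GaussianBlur(g,(3,3),0)[r].astype(int)); print(r,[(i,d[i]) for i in range(215,305) if abs(d[i])>10])
E
```

```text
[[684.6  45.3  92. ]
 [664.3  45.1  92. ]
 [681.8 146.1  92. ]
 [665.   67.9  92. ]
 [665.4  21.6  92. ]]
[122 108  94  78  68  75  76  76 101 129 130 114  87  74  78  83  81  82
  83  81  81  87  85  86  91 101 103 104 105 101 106 106 107 106 105 106
 111 108 107 110 110 112 110 110 112 111 111 109 111 112 112 110 111 110
 107 111 108 109 107 101 104 103 105 101  99  96  96  96  95  91  94  88
  84  80  82  88  90  87  86  87  87  86  90  86  85  80  73  74  74  78]
185 [(222, np.int64(17)), (223, np.int64(16)), (225, np.int64(-15)), (226, np.int64(-16))]
200 [(215, np.int64(-12)), (216, np.int64(-14)), (217, np.int64(-14)), (222, np.int64(20)), (223, np.int64(20)), (225, np.int64(-14)), (226, np.int64(-21)), (227, np.int64(-11))]
215 [(216, np.int64(-15)), (217, np.int64(-17)), (218, np.int64(-14)), (223, np.int64(19)), (224, np.int64(19)), (226, np.int64(-17)), (227, np.int64(-21))]
```

Emit:
{"api": "apply_moves", "payload": {
  "increments": [
    {"tx": 0,"ty": 0,"tz": -0.03,"rx": 0,"ry": 0,"rz": 0,"claw": 0.085},
    {"tx": 0,"ty": 0,"tz": -0.06,"rx": 0,"ry": 0,"rz": 0,"claw": 0.085},
    {"tx": 0,"ty": 0,"tz": -0.081,"rx": 0,"ry": 0,"rz": 0,"claw": 0.085},
    {"tx": 0,"ty": 0,"tz": -0.081,"rx": 0,"ry": 0,"rz": 0,"claw": 0.062},
    {"tx": 0,"ty": 0,"tz": -0.081,"rx": 0,"ry": 0,"rz": 0,"claw": 0.062},
    {"tx": 0,"ty": 0,"tz": -0.081,"rx": 0,"ry": 0,"rz": 0,"claw": 0.062},
    {"tx": 0,"ty": 0,"tz": -0.081,"rx": 0,"ry": 0,"rz": 0,"claw": 0.062}
  ]
}}

```text
clock: 2.75
eef_pos: [640.8, 45.1, 71.0]
tool_rot: [-3.141, -0.003, 0.009]
force: [-0.5, -0.2, 0.4]
width: 61.7
```

Emit:
{"api": "apply_moves", "payload": {
  "increments": [
    {"tx": 0,"ty": 0.004,"tz": 0,"rx": 0,"ry": 0,"rz": 0,"claw": 0.062},
    {"tx": 0,"ty": 0.006,"tz": 0,"rx": 0,"ry": 0,"rz": 0,"claw": 0.062},
    {"tx": 0,"ty": 0.007,"tz": 0,"rx": 0,"ry": 0,"rz": 0,"claw": 0.062},
    {"tx": 0,"ty": 0.007,"tz": 0,"rx": 0,"ry": 0,"rz": 0,"claw": 0.062}
  ]
}}

```text
clock: 3.15
eef_pos: [639.6, 52.3, 69.3]
tool_rot: [3.141, -0.0, 0.01]
force: [0.3, -0.5, -0.1]
width: 62.0
```

Emit:
{"api": "apply_moves", "payload": {
  "increments": [
    {"tx": 0,"ty": 0.001,"tz": 0,"rx": 0,"ry": 0,"rz": 0,"claw": 0.062},
    {"tx": 0,"ty": 0.002,"tz": 0,"rx": 0,"ry": 0,"rz": 0,"claw": 0.062},
    {"tx": 0,"ty": 0.002,"tz": 0,"rx": 0,"ry": 0,"rz": 0,"claw": 0.062}
  ]
}}

```text
clock: 3.45
eef_pos: [639.6, 53.1, 69.1]
tool_rot: [3.14, -0.0, 0.009]
force: [0.5, -3.5, 0.5]
width: 62.1
```

Emit:
{"api": "apply_moves", "payload": {
  "increments": [
    {"tx": 0,"ty": 0.001,"tz": 0,"rx": 0,"ry": 0,"rz": 0,"claw": 0.062},
    {"tx": 0,"ty": 0.002,"tz": 0,"rx": 0,"ry": 0,"rz": 0,"claw": 0.062},
    {"tx": 0,"ty": 0.002,"tz": 0,"rx": 0,"ry": 0,"rz": 0,"claw": 0.062}
  ]
}}

```text
clock: 3.75
eef_pos: [639.8, 54.1, 69.1]
tool_rot: [3.139, -0.0, 0.009]
force: [2.1, -6.2, 0.2]
width: 61.9
```

Emit:
{"api": "apply_moves", "payload": {
  "increments": [
    {"tx": 0,"ty": -0.004,"tz": 0,"rx": 0,"ry": 0,"rz": 0,"claw": 0.062},
    {"tx": 0,"ty": -0.012,"tz": 0,"rx": 0,"ry": 0,"rz": 0,"claw": 0.062},
    {"tx": 0,"ty": -0.016,"tz": 0,"rx": 0,"ry": 0,"rz": 0,"claw": 0.062},
    {"tx": 0,"ty": -0.017,"tz": 0,"rx": 0,"ry": 0,"rz": 0,"claw": 0.062},
    {"tx": 0,"ty": -0.017,"tz": 0,"rx": 0,"ry": 0,"rz": 0,"claw": 0.062}
  ]
}}

```text
clock: 4.25
eef_pos: [639.3, 40.0, 69.1]
tool_rot: [-3.14, 0.0, 0.01]
force: [-0.3, 1.6, -0.3]
width: 61.9
```

Emit:
{"api": "apply_moves", "payload": {
  "increments": [
    {"tx": 0,"ty": -0.001,"tz": 0,"rx": 0,"ry": 0,"rz": 0,"claw": 0.062},
    {"tx": 0,"ty": -0.002,"tz": 0,"rx": 0,"ry": 0,"rz": 0,"claw": 0.062},
    {"tx": 0,"ty": -0.003,"tz": 0,"rx": 0,"ry": 0,"rz": 0,"claw": 0.062},
    {"tx": 0,"ty": -0.0035,"tz": 0,"rx": 0,"ry": 0,"rz": 0,"claw": 0.062},
    {"tx": 0,"ty": -0.0035,"tz": 0,"rx": 0,"ry": 0,"rz": 0,"claw": 0.062}
  ]
}}

```text
clock: 4.75
eef_pos: [639.7, 38.5, 69.2]
tool_rot: [-3.138, -0.001, 0.011]
force: [0.3, 6.6, -0.2]
width: 62.2
```

Emit:
{"api": "apply_moves", "payload": {
  "increments": [
    {"tx": 0,"ty": 0.006,"tz": 0,"rx": 0,"ry": 0,"rz": 0,"claw": 0.062},
    {"tx": 0,"ty": 0.014,"tz": 0,"rx": 0,"ry": 0,"rz": 0,"claw": 0.062},
    {"tx": 0,"ty": 0.018,"tz": 0,"rx": 0,"ry": 0,"rz": 0,"claw": 0.062},
    {"tx": 0,"ty": 0.02,"tz": 0,"rx": 0,"ry": 0,"rz": 0,"claw": 0.062},
    {"tx": 0,"ty": 0.0215,"tz": 0,"rx": 0,"ry": 0,"rz": 0,"claw": 0.062},
    {"tx": 0,"ty": 0.0215,"tz": 0,"rx": 0,"ry": 0,"rz": 0,"claw": 0.062}
  ]
}}

```text
clock: 5.35
eef_pos: [639.8, 54.0, 69.2]
tool_rot: [3.138, -0.001, 0.008]
force: [0.2, -5.0, 0.6]
width: 61.7
```

Emit:
{"api": "apply_moves", "payload": {
  "increments": [
    {"tx": 0,"ty": -0.006,"tz": 0,"rx": 0,"ry": 0,"rz": 0,"claw": 0.062},
    {"tx": 0,"ty": -0.014,"tz": 0,"rx": 0,"ry": 0,"rz": 0,"claw": 0.062},
    {"tx": 0,"ty": -0.018,"tz": 0,"rx": 0,"ry": 0,"rz": 0,"claw": 0.062},
    {"tx": 0,"ty": -0.02,"tz": 0,"rx": 0,"ry": 0,"rz": 0,"claw": 0.062},
    {"tx": 0,"ty": -0.0215,"tz": 0,"rx": 0,"ry": 0,"rz": 0,"claw": 0.062},
    {"tx": 0,"ty": -0.0215,"tz": 0,"rx": 0,"ry": 0,"rz": 0,"claw": 0.062}
  ]
}}

```text
clock: 5.95
eef_pos: [639.7, 38.7, 69.2]
tool_rot: [-3.138, -0.001, 0.011]
force: [0.5, 4.7, -0.5]
width: 61.7
```

Roller 1 feels sound: about 1.5 mm of travel per side at 6 N, springy, with no free swing. Next, the middle roller.

Emit:
{"api": "apply_moves", "payload": {
  "increments": [
    {"tx": 0,"ty": 0.01,"tz": 0,"rx": 0,"ry": 0,"rz": 0,"claw": 0.07},
    {"tx": 0,"ty": 0.01,"tz": 0.03,"rx": 0,"ry": 0,"rz": 0,"claw": 0.085},
    {"tx": 0,"ty": 0.01,"tz": 0.08,"rx": 0,"ry": 0,"rz": 0,"claw": 0.085},
    {"tx": 0,"ty": 0.01,"tz": 0.08,"rx": 0,"ry": 0,"rz": 0,"claw": 0.085},
    {"tx": 0,"ty": 0.06,"tz": 0.08,"rx": 0,"ry": 0,"rz": 0,"claw": 0.085},
    {"tx": 0,"ty": 0.11,"tz": 0.08,"rx": 0,"ry": 0,"rz": 0,"claw": 0.085},
    {"tx": 0,"ty": 0.11,"tz": 0.08,"rx": 0,"ry": 0,"rz": 0,"claw": 0.085},
    {"tx": 0,"ty": 0.11,"tz": 0.08,"rx": 0,"ry": 0,"rz": 0,"claw": 0.085}
  ]
}}

```text
clock: 6.75
eef_pos: [638.8, 148.1, 148.7]
tool_rot: [-3.141, 0.001, 0.014]
force: [0.4, -0.7, -0.4]
width: 84.9
```

Emit:
{"api": "apply_moves", "payload": {
  "increments": [
    {"tx": 0,"ty": 0,"tz": -0.03,"rx": 0,"ry": 0,"rz": 0,"claw": 0.085},
    {"tx": 0,"ty": 0,"tz": -0.06,"rx": 0,"ry": 0,"rz": 0,"claw": 0.085},
    {"tx": 0,"ty": 0,"tz": -0.08,"rx": 0,"ry": 0,"rz": 0,"claw": 0.085},
    {"tx": 0,"ty": 0,"tz": -0.08,"rx": 0,"ry": 0,"rz": 0,"claw": 0.062},
    {"tx": 0,"ty": 0,"tz": -0.08,"rx": 0,"ry": 0,"rz": 0,"claw": 0.062},
    {"tx": 0,"ty": 0,"tz": -0.08,"rx": 0,"ry": 0,"rz": 0,"claw": 0.062},
    {"tx": 0,"ty": 0,"tz": -0.08,"rx": 0,"ry": 0,"rz": 0,"claw": 0.062}
  ]
}}

```text
clock: 7.45
eef_pos: [640.6, 145.5, 70.6]
tool_rot: [-3.141, -0.003, 0.009]
force: [0.1, -0.1, 0.4]
width: 62.1
```

Emit:
{"api": "apply_moves", "payload": {
  "increments": [
    {"tx": 0,"ty": 0.004,"tz": 0,"rx": 0,"ry": 0,"rz": 0,"claw": 0.062},
    {"tx": 0,"ty": 0.007,"tz": 0,"rx": 0,"ry": 0,"rz": 0,"claw": 0.062},
    {"tx": 0,"ty": 0.009,"tz": 0,"rx": 0,"ry": 0,"rz": 0,"claw": 0.062},
    {"tx": 0,"ty": 0.009,"tz": 0,"rx": 0,"ry": 0,"rz": 0,"claw": 0.062}
  ]
}}

```text
clock: 7.85
eef_pos: [639.6, 155.3, 69.3]
tool_rot: [-3.141, -0.0, 0.01]
force: [0.0, -1.2, -0.4]
width: 61.9
```

Emit:
{"api": "apply_moves", "payload": {
  "increments": [
    {"tx": 0,"ty": 0.001,"tz": 0,"rx": 0,"ry": 0,"rz": 0,"claw": 0.062},
    {"tx": 0,"ty": 0.002,"tz": 0,"rx": 0,"ry": 0,"rz": 0,"claw": 0.062},
    {"tx": 0,"ty": 0.002,"tz": 0,"rx": 0,"ry": 0,"rz": 0,"claw": 0.062}
  ]
}}

```text
clock: 8.15
eef_pos: [639.6, 156.2, 69.1]
tool_rot: [3.141, -0.0, 0.009]
force: [0.5, -0.6, 0.2]
width: 62.3
```

Emit:
{"api": "apply_moves", "payload": {
  "increments": [
    {"tx": 0,"ty": 0.001,"tz": 0,"rx": 0,"ry": 0,"rz": 0,"claw": 0.062},
    {"tx": 0,"ty": 0.002,"tz": 0,"rx": 0,"ry": 0,"rz": 0,"claw": 0.062},
    {"tx": 0,"ty": 0.002,"tz": 0,"rx": 0,"ry": 0,"rz": 0,"claw": 0.062}
  ]
}}

```text
clock: 8.45
eef_pos: [639.6, 157.1, 69.0]
tool_rot: [3.14, 0.0, 0.009]
force: [1.0, -4.1, 0.1]
width: 62.2
```

Emit:
{"api": "apply_moves", "payload": {
  "increments": [
    {"tx": 0,"ty": 0.001,"tz": 0,"rx": 0,"ry": 0,"rz": 0,"claw": 0.062},
    {"tx": 0,"ty": 0.0015,"tz": 0,"rx": 0,"ry": 0,"rz": 0,"claw": 0.062},
    {"tx": 0,"ty": 0.0015,"tz": 0,"rx": 0,"ry": 0,"rz": 0,"claw": 0.062}
  ]
}}

```text
clock: 8.75
eef_pos: [639.6, 157.2, 69.0]
tool_rot: [3.138, 0.0, 0.008]
force: [1.8, -7.1, 0.4]
width: 62.4
```

Emit:
{"api": "apply_moves", "payload": {
  "increments": [
    {"tx": 0,"ty": -0.008,"tz": 0,"rx": 0,"ry": 0,"rz": 0,"claw": 0.062},
    {"tx": 0,"ty": -0.016,"tz": 0,"rx": 0,"ry": 0,"rz": 0,"claw": 0.062},
    {"tx": 0,"ty": -0.021,"tz": 0,"rx": 0,"ry": 0,"rz": 0,"claw": 0.062},
    {"tx": 0,"ty": -0.023,"tz": 0,"rx": 0,"ry": 0,"rz": 0,"claw": 0.062},
    {"tx": 0,"ty": -0.023,"tz": 0,"rx": 0,"ry": 0,"rz": 0,"claw": 0.062}
  ]
}}

```text
clock: 9.25
eef_pos: [639.6, 137.3, 69.3]
tool_rot: [-3.141, -0.0, 0.009]
force: [-0.7, 0.9, 0.5]
width: 61.8
```

Emit:
{"api": "apply_moves", "payload": {
  "increments": [
    {"tx": 0,"ty": -0.001,"tz": 0,"rx": 0,"ry": 0,"rz": 0,"claw": 0.062},
    {"tx": 0,"ty": -0.002,"tz": 0,"rx": 0,"ry": 0,"rz": 0,"claw": 0.062},
    {"tx": 0,"ty": -0.002,"tz": 0,"rx": 0,"ry": 0,"rz": 0,"claw": 0.062}
  ]
}}

```text
clock: 9.55
eef_pos: [639.4, 136.5, 69.2]
tool_rot: [-3.14, -0.0, 0.01]
force: [1.4, 3.7, -0.3]
width: 62.2
```

Emit:
{"api": "apply_moves", "payload": {
  "increments": [
    {"tx": 0,"ty": -0.001,"tz": 0,"rx": 0,"ry": 0,"rz": 0,"claw": 0.062},
    {"tx": 0,"ty": -0.002,"tz": 0,"rx": 0,"ry": 0,"rz": 0,"claw": 0.062},
    {"tx": 0,"ty": -0.003,"tz": 0,"rx": 0,"ry": 0,"rz": 0,"claw": 0.062},
    {"tx": 0,"ty": -0.003,"tz": 0,"rx": 0,"ry": 0,"rz": 0,"claw": 0.062}
  ]
}}

```text
clock: 9.95
eef_pos: [639.4, 135.5, 69.3]
tool_rot: [-3.138, -0.001, 0.011]
force: [-0.2, 6.8, -0.2]
width: 62.1
```

Emit:
{"api": "apply_moves", "payload": {
  "increments": [
    {"tx": 0,"ty": 0.008,"tz": 0,"rx": 0,"ry": 0,"rz": 0,"claw": 0.062},
    {"tx": 0,"ty": 0.016,"tz": 0,"rx": 0,"ry": 0,"rz": 0,"claw": 0.062},
    {"tx": 0,"ty": 0.022,"tz": 0,"rx": 0,"ry": 0,"rz": 0,"claw": 0.062},
    {"tx": 0,"ty": 0.026,"tz": 0,"rx": 0,"ry": 0,"rz": 0,"claw": 0.062},
    {"tx": 0,"ty": 0.028,"tz": 0,"rx": 0,"ry": 0,"rz": 0,"claw": 0.062},
    {"tx": 0,"ty": 0.028,"tz": 0,"rx": 0,"ry": 0,"rz": 0,"claw": 0.062}
  ]
}}

```text
clock: 10.55
eef_pos: [639.8, 157.0, 69.0]
tool_rot: [3.138, -0.0, 0.008]
force: [0.7, -3.8, -0.0]
width: 61.8
```

Emit:
{"api": "apply_moves", "payload": {
  "increments": [
    {"tx": 0,"ty": -0.008,"tz": 0,"rx": 0,"ry": 0,"rz": 0,"claw": 0.062},
    {"tx": 0,"ty": -0.016,"tz": 0,"rx": 0,"ry": 0,"rz": 0,"claw": 0.062},
    {"tx": 0,"ty": -0.022,"tz": 0,"rx": 0,"ry": 0,"rz": 0,"claw": 0.062},
    {"tx": 0,"ty": -0.026,"tz": 0,"rx": 0,"ry": 0,"rz": 0,"claw": 0.062},
    {"tx": 0,"ty": -0.028,"tz": 0,"rx": 0,"ry": 0,"rz": 0,"claw": 0.062},
    {"tx": 0,"ty": -0.028,"tz": 0,"rx": 0,"ry": 0,"rz": 0,"claw": 0.062}
  ]
}}

```text
clock: 11.15
eef_pos: [639.9, 135.6, 69.5]
tool_rot: [-3.137, -0.002, 0.011]
force: [1.8, 5.9, 0.1]
width: 62.1
```

The middle roller has 21.5 mm of total finger travel against 15.4 mm for roller 1. It swings almost freely to a stop on both sides, so it is worn. I still have to test the third.

Emit:
{"api": "apply_moves", "payload": {
  "increments": [
    {"tx": 0,"ty": 0.0135,"tz": 0,"rx": 0,"ry": 0,"rz": 0,"claw": 0.07},
    {"tx": 0,"ty": 0.0135,"tz": 0.02,"rx": 0,"ry": 0,"rz": 0,"claw": 0.085},
    {"tx": 0,"ty": 0.0135,"tz": 0.07,"rx": 0,"ry": 0,"rz": 0,"claw": 0.085},
    {"tx": 0,"ty": 0.0135,"tz": 0.08,"rx": 0,"ry": 0,"rz": 0,"claw": 0.085},
    {"tx": 0,"ty": 0.063,"tz": 0.08,"rx": 0,"ry": 0,"rz": 0,"claw": 0.085},
    {"tx": 0,"ty": 0.108,"tz": 0.08,"rx": 0,"ry": 0,"rz": 0,"claw": 0.085},
    {"tx": 0,"ty": 0.114,"tz": 0.08,"rx": 0,"ry": 0,"rz": 0,"claw": 0.085},
    {"tx": 0,"ty": 0.114,"tz": 0.08,"rx": 0,"ry": 0,"rz": 0,"claw": 0.085}
  ]
}}

```text
clock: 11.95
eef_pos: [638.2, 249.3, 148.5]
tool_rot: [-3.141, 0.001, 0.014]
force: [-0.7, -0.4, -0.3]
width: 84.9
```

Emit:
{"api": "apply_moves", "payload": {
  "increments": [
    {"tx": 0,"ty": 0,"tz": -0.03,"rx": 0,"ry": 0,"rz": 0,"claw": 0.085},
    {"tx": 0,"ty": 0,"tz": -0.06,"rx": 0,"ry": 0,"rz": 0,"claw": 0.085},
    {"tx": 0,"ty": 0,"tz": -0.08,"rx": 0,"ry": 0,"rz": 0,"claw": 0.085},
    {"tx": 0,"ty": 0,"tz": -0.08,"rx": 0,"ry": 0,"rz": 0,"claw": 0.062},
    {"tx": 0,"ty": 0,"tz": -0.08,"rx": 0,"ry": 0,"rz": 0,"claw": 0.062},
    {"tx": 0,"ty": 0,"tz": -0.08,"rx": 0,"ry": 0,"rz": 0,"claw": 0.062},
    {"tx": 0,"ty": 0,"tz": -0.08,"rx": 0,"ry": 0,"rz": 0,"claw": 0.062}
  ]
}}

```text
clock: 12.65
eef_pos: [640.6, 246.1, 70.8]
tool_rot: [-3.141, -0.003, 0.009]
force: [0.3, -0.2, 0.0]
width: 61.7
```

Emit:
{"api": "apply_moves", "payload": {
  "increments": [
    {"tx": 0,"ty": 0.004,"tz": 0,"rx": 0,"ry": 0,"rz": 0,"claw": 0.062},
    {"tx": 0,"ty": 0.006,"tz": 0,"rx": 0,"ry": 0,"rz": 0,"claw": 0.062},
    {"tx": 0,"ty": 0.008,"tz": 0,"rx": 0,"ry": 0,"rz": 0,"claw": 0.062},
    {"tx": 0,"ty": 0.009,"tz": 0,"rx": 0,"ry": 0,"rz": 0,"claw": 0.062},
    {"tx": 0,"ty": 0.009,"tz": 0,"rx": 0,"ry": 0,"rz": 0,"claw": 0.062}
  ]
}}

```text
clock: 13.15
eef_pos: [640.0, 253.8, 69.1]
tool_rot: [3.14, -0.001, 0.009]
force: [2.7, -3.6, 0.0]
width: 62.3
```

Already springy at +7.7 mm. I'll push firmer and then the other way, twice.

Emit:
{"api": "apply_moves", "payload": {
  "increments": [
    {"tx": 0,"ty": 0.001,"tz": 0,"rx": 0,"ry": 0,"rz": 0,"claw": 0.062},
    {"tx": 0,"ty": 0.002,"tz": 0,"rx": 0,"ry": 0,"rz": 0,"claw": 0.062},
    {"tx": 0,"ty": 0.002,"tz": 0,"rx": 0,"ry": 0,"rz": 0,"claw": 0.062}
  ]
}}

```text
clock: 13.45
eef_pos: [640.2, 254.3, 69.0]
tool_rot: [3.138, -0.0, 0.008]
force: [2.1, -6.8, 0.8]
width: 61.8
```

Emit:
{"api": "apply_moves", "payload": {
  "increments": [
    {"tx": 0,"ty": -0.006,"tz": 0,"rx": 0,"ry": 0,"rz": 0,"claw": 0.062},
    {"tx": 0,"ty": -0.014,"tz": 0,"rx": 0,"ry": 0,"rz": 0,"claw": 0.062},
    {"tx": 0,"ty": -0.018,"tz": 0,"rx": 0,"ry": 0,"rz": 0,"claw": 0.062},
    {"tx": 0,"ty": -0.02,"tz": 0,"rx": 0,"ry": 0,"rz": 0,"claw": 0.062},
    {"tx": 0,"ty": -0.021,"tz": 0,"rx": 0,"ry": 0,"rz": 0,"claw": 0.062},
    {"tx": 0,"ty": -0.021,"tz": 0,"rx": 0,"ry": 0,"rz": 0,"claw": 0.062}
  ]
}}

```text
clock: 14.05
eef_pos: [639.4, 238.7, 69.4]
tool_rot: [-3.138, -0.001, 0.011]
force: [0.5, 5.5, -0.1]
width: 62.1
```

Emit:
{"api": "apply_moves", "payload": {
  "increments": [
    {"tx": 0,"ty": 0.006,"tz": 0,"rx": 0,"ry": 0,"rz": 0,"claw": 0.062},
    {"tx": 0,"ty": 0.014,"tz": 0,"rx": 0,"ry": 0,"rz": 0,"claw": 0.062},
    {"tx": 0,"ty": 0.018,"tz": 0,"rx": 0,"ry": 0,"rz": 0,"claw": 0.062},
    {"tx": 0,"ty": 0.02,"tz": 0,"rx": 0,"ry": 0,"rz": 0,"claw": 0.062},
    {"tx": 0,"ty": 0.0215,"tz": 0,"rx": 0,"ry": 0,"rz": 0,"claw": 0.062},
    {"tx": 0,"ty": 0.0215,"tz": 0,"rx": 0,"ry": 0,"rz": 0,"claw": 0.062}
  ]
}}

```text
clock: 14.65
eef_pos: [639.7, 254.2, 68.8]
tool_rot: [3.137, 0.001, 0.008]
force: [0.5, -6.1, -0.2]
width: 62.2
```

Emit:
{"api": "apply_moves", "payload": {
  "increments": [
    {"tx": 0,"ty": -0.006,"tz": 0,"rx": 0,"ry": 0,"rz": 0,"claw": 0.062},
    {"tx": 0,"ty": -0.014,"tz": 0,"rx": 0,"ry": 0,"rz": 0,"claw": 0.062},
    {"tx": 0,"ty": -0.018,"tz": 0,"rx": 0,"ry": 0,"rz": 0,"claw": 0.062},
    {"tx": 0,"ty": -0.02,"tz": 0,"rx": 0,"ry": 0,"rz": 0,"claw": 0.062},
    {"tx": 0,"ty": -0.0225,"tz": 0,"rx": 0,"ry": 0,"rz": 0,"claw": 0.062},
    {"tx": 0,"ty": -0.0225,"tz": 0,"rx": 0,"ry": 0,"rz": 0,"claw": 0.062}
  ]
}}

```text
clock: 15.25
eef_pos: [639.9, 238.6, 69.7]
tool_rot: [-3.137, -0.002, 0.011]
force: [1.5, 6.3, -1.3]
width: 62.1
```

The third roller is sound (15.5 mm travel, springy), so the middle one is worn. I'll grip it at its centre.

Emit:
{"api": "apply_moves", "payload": {
  "increments": [
    {"tx": 0,"ty": 0.011,"tz": 0,"rx": 0,"ry": 0,"rz": 0,"claw": 0.07},
    {"tx": 0,"ty": 0.011,"tz": 0.02,"rx": 0,"ry": 0,"rz": 0,"claw": 0.085},
    {"tx": 0,"ty": 0.011,"tz": 0.07,"rx": 0,"ry": 0,"rz": 0,"claw": 0.085},
    {"tx": 0,"ty": 0.011,"tz": 0.08,"rx": 0,"ry": 0,"rz": 0,"claw": 0.085},
    {"tx": -0.03,"ty": -0.03,"tz": 0.08,"rx": 0,"ry": 0,"rz": 0,"claw": 0.085},
    {"tx": -0.055,"ty": -0.07,"tz": 0.08,"rx": 0,"ry": 0,"rz": 0,"claw": 0.085},
    {"tx": -0.06,"ty": -0.0893,"tz": 0.08,"rx": 0,"ry": 0,"rz": 0,"claw": 0.085},
    {"tx": -0.06,"ty": -0.0893,"tz": 0.08,"rx": 0,"ry": 0,"rz": 0,"claw": 0.085},
    {"tx": -0.06,"ty": -0.0893,"tz": 0.08,"rx": 0,"ry": 0,"rz": 0,"claw": 0.085}
  ]
}}

```text
clock: 16.15
eef_pos: [580.3, 146.4, 149.4]
tool_rot: [-3.141, -0.001, 0.009]
force: [-0.1, 0.2, 0.8]
width: 85.1
```

Emit:
{"api": "apply_moves", "payload": {
  "increments": [
    {"tx": 0,"ty": 0,"tz": -0.03,"rx": 0,"ry": 0,"rz": 0,"claw": 0.085},
    {"tx": 0,"ty": 0,"tz": -0.06,"rx": 0,"ry": 0,"rz": 0,"claw": 0.085},
    {"tx": 0,"ty": 0,"tz": -0.078,"rx": 0,"ry": 0,"rz": 0,"claw": 0.085},
    {"tx": 0,"ty": 0,"tz": -0.078,"rx": 0,"ry": 0,"rz": 0,"claw": 0.085},
    {"tx": 0,"ty": 0,"tz": -0.078,"rx": 0,"ry": 0,"rz": 0,"claw": 0.06},
    {"tx": 0,"ty": 0,"tz": -0.078,"rx": 0,"ry": 0,"rz": 0,"claw": 0.055},
    {"tx": 0,"ty": 0,"tz": -0.078,"rx": 0,"ry": 0,"rz": 0,"claw": 0.05},
    {"tx": 0,"ty": 0,"tz": -0.078,"rx": 0,"ry": 0,"rz": 0,"claw": 0.045},
    {"tx": 0,"ty": 0,"tz": -0.078,"rx": 0,"ry": 0,"rz": 0,"claw": 0.04},
    {"tx": 0,"ty": 0,"tz": -0.078,"rx": 0,"ry": 0,"rz": 0,"claw": 0.04},
    {"tx": 0,"ty": 0,"tz": -0.078,"rx": 0,"ry": 0,"rz": 0,"claw": 0.04}
  ]
}}

```text
clock: 17.25
eef_pos: [580.7, 146.4, 72.8]
tool_rot: [-3.141, -0.003, 0.01]
force: [-0.7, -0.7, 6.6]
width: 48.7
```

Width reads 48.7 with some upward force, so the grip may be a little high. I'll regrip 5 mm lower, then lift slightly and check.

Emit:
{"api": "apply_moves", "payload": {
  "increments": [
    {"tx": 0,"ty": 0,"tz": 0,"rx": 0,"ry": 0,"rz": 0,"claw": 0.06},
    {"tx": 0,"ty": 0,"tz": 0,"rx": 0,"ry": 0,"rz": 0,"claw": 0.06},
    {"tx": 0,"ty": 0,"tz": -0.005,"rx": 0,"ry": 0,"rz": 0,"claw": 0.06},
    {"tx": 0,"ty": 0,"tz": -0.005,"rx": 0,"ry": 0,"rz": 0,"claw": 0.056},
    {"tx": 0,"ty": 0,"tz": -0.005,"rx": 0,"ry": 0,"rz": 0,"claw": 0.05},
    {"tx": 0,"ty": 0,"tz": -0.005,"rx": 0,"ry": 0,"rz": 0,"claw": 0.045},
    {"tx": 0,"ty": 0,"tz": -0.005,"rx": 0,"ry": 0,"rz": 0,"claw": 0.04},
    {"tx": 0,"ty": 0,"tz": -0.005,"rx": 0,"ry": 0,"rz": 0,"claw": 0.04}
  ]
}}

```text
clock: 18.05
eef_pos: [579.0, 145.9, 66.0]
tool_rot: [-3.142, 0.001, 0.01]
force: [-1.3, 0.1, 0.4]
width: 49.0
```

Emit:
{"api": "apply_moves", "payload": {
  "increments": [
    {"tx": 0,"ty": 0,"tz": 0.002,"rx": 0,"ry": 0,"rz": 0,"claw": 0.04},
    {"tx": 0,"ty": 0,"tz": 0.005,"rx": 0,"ry": 0,"rz": 0,"claw": 0.04},
    {"tx": 0,"ty": 0,"tz": 0.01,"rx": 0,"ry": 0,"rz": 0,"claw": 0.04},
    {"tx": 0,"ty": 0,"tz": 0.01,"rx": 0,"ry": 0,"rz": 0,"claw": 0.04}
  ]
}}

```text
clock: 18.45
eef_pos: [580.0, 145.8, 76.7]
tool_rot: [-3.141, -0.001, 0.009]
force: [-0.6, -0.3, -5.1]
width: 49.1
```

It weighs 5 N and is held free. Now lift and carry it.

Emit:
{"api": "apply_moves", "payload": {
  "increments": [
    {"tx": 0,"ty": 0,"tz": 0.015,"rx": 0,"ry": 0,"rz": 0,"claw": 0.04},
    {"tx": 0,"ty": 0,"tz": 0.04,"rx": 0,"ry": 0,"rz": 0,"claw": 0.04},
    {"tx": 0,"ty": 0,"tz": 0.07,"rx": 0,"ry": 0,"rz": 0,"claw": 0.04},
    {"tx": 0,"ty": 0,"tz": 0.1,"rx": 0,"ry": 0,"rz": 0,"claw": 0.04},
    {"tx": 0,"ty": 0,"tz": 0.11,"rx": 0,"ry": 0,"rz": 0,"claw": 0.04},
    {"tx": 0,"ty": 0,"tz": 0.11,"rx": 0,"ry": 0,"rz": 0,"claw": 0.04}
  ]
}}

```text
clock: 19.05
eef_pos: [580.6, 146.1, 188.1]
tool_rot: [-3.14, -0.004, 0.01]
force: [0.8, 1.0, -5.9]
width: 49.1
```

Emit:
{"api": "apply_moves", "payload": {
  "increments": [
    {"tx": -0.002,"ty": -0.015,"tz": 0,"rx": 0,"ry": 0,"rz": 0,"claw": 0.04},
    {"tx": -0.008,"ty": -0.045,"tz": 0,"rx": 0,"ry": 0,"rz": -0.2,"claw": 0.04},
    {"tx": -0.015,"ty": -0.085,"tz": 0,"rx": 0,"ry": 0,"rz": -0.4,"claw": 0.04},
    {"tx": -0.022,"ty": -0.13,"tz": 0,"rx": 0,"ry": 0,"rz": -0.6,"claw": 0.04},
    {"tx": -0.03,"ty": -0.175,"tz": 0,"rx": 0,"ry": 0,"rz": -0.8,"claw": 0.04},
    {"tx": -0.037,"ty": -0.22,"tz": 0,"rx": 0,"ry": 0,"rz": -1.0,"claw": 0.04},
    {"tx": -0.045,"ty": -0.265,"tz": 0,"rx": 0,"ry": 0,"rz": -1.2,"claw": 0.04},
    {"tx": -0.053,"ty": -0.31,"tz": 0,"rx": 0,"ry": 0,"rz": -1.4,"claw": 0.04},
    {"tx": -0.06,"ty": -0.355,"tz": 0,"rx": 0,"ry": 0,"rz": -1.6,"claw": 0.04},
    {"tx": -0.068,"ty": -0.4,"tz": 0,"rx": 0,"ry": 0,"rz": -1.6,"claw": 0.04},
    {"tx": -0.075,"ty": -0.44,"tz": 0,"rx": 0,"ry": 0,"rz": -1.6,"claw": 0.04},
    {"tx": -0.08,"ty": -0.465,"tz": 0,"rx": 0,"ry": 0,"rz": -1.6,"claw": 0.04}
  ]
}}

```text
clock: 20.25
eef_pos: [495.3, -324.2, 184.2]
tool_rot: [3.14, 0.004, -0.135]
force: [0.1, -0.3, -4.8]
width: 49.0
```

Emit:
{"api": "apply_moves", "payload": {
  "increments": [
    {"tx": 0,"ty": -0.006,"tz": 0,"rx": 0,"ry": 0,"rz": 0,"claw": 0.04},
    {"tx": 0,"ty": -0.006,"tz": 0,"rx": 0,"ry": 0,"rz": 0,"claw": 0.04},
    {"tx": 0,"ty": -0.006,"tz": 0,"rx": 0,"ry": 0,"rz": 0,"claw": 0.04}
  ]
}}

```text
clock: 20.55
eef_pos: [498.9, -323.5, 184.9]
tool_rot: [-3.139, 0.002, -0.129]
force: [0.7, -0.2, -4.8]
width: 48.8
```

```bash
python3 - <<'E'
from h import *
s=read_state();print(s['clock'],s['eef_pos'],s['tool_rot'],s['force'],s['width'])
a=get_image('wrist')[:,:,::-1];b=get_image('top')[:,:,::-1]
b=cv2.resize(b[130:250,140:380],(512,256),interpolation=cv2.INTER_CUBIC)
cv2.imwrite('pics/w2.png',cv2.resize(np.vstack([a,b]),None,fx=.93,fy=.93))
E
```

```text
20.55 [ 498.85812309 -323.52789895  184.85019411] [-3.13933135e+00  2.33322901e-03 -1.29097739e-01] [ 0.72868815 -0.17234912 -4.82603185] 48.821027322932764
```

View pics/w2.png

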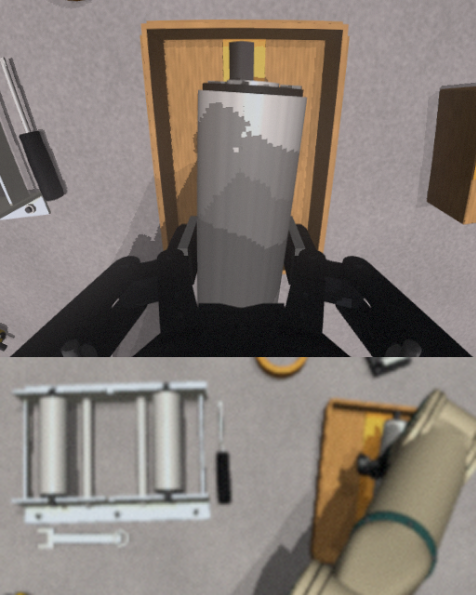

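The roller hangs centred over the carton (axle at about (242,60), carton rim columns 142–348), and both sound rollers are seated. Lowering.

Emit:
{"api": "apply_moves", "payload": {
  "increments": [
    {"tx": 0,"ty": 0,"tz": -0.015,"rx": 0,"ry": 0,"rz": 0,"claw": 0.04},
    {"tx": 0,"ty": 0,"tz": -0.045,"rx": 0,"ry": 0,"rz": 0,"claw": 0.04},
    {"tx": 0,"ty": 0,"tz": -0.08,"rx": 0,"ry": 0,"rz": 0,"claw": 0.04},
    {"tx": 0,"ty": 0,"tz": -0.115,"rx": 0,"ry": 0,"rz": 0,"claw": 0.04},
    {"tx": 0,"ty": 0,"tz": -0.14,"rx": 0,"ry": 0,"rz": 0,"claw": 0.04},
    {"tx": 0,"ty": 0,"tz": -0.155,"rx": 0,"ry": 0,"rz": 0,"claw": 0.04},
    {"tx": 0,"ty": 0,"tz": -0.165,"rx": 0,"ry": 0,"rz": 0,"claw": 0.04},
    {"tx": 0,"ty": 0,"tz": -0.168,"rx": 0,"ry": 0,"rz": 0,"claw": 0.04},
    {"tx": 0,"ty": 0,"tz": -0.168,"rx": 0,"ry": 0,"rz": 0,"claw": 0.04}
  ]
}}

```text
clock: 21.55
eef_pos: [500.0, -325.3, 18.6]
tool_rot: [3.141, -0.001, -0.13]
force: [0.5, -0.6, -5.1]
width: 48.7
```

Emit:
{"api": "apply_moves", "payload": {
  "increments": [
    {"tx": 0,"ty": 0,"tz": -0.003,"rx": 0,"ry": 0,"rz": 0,"claw": 0.04},
    {"tx": 0,"ty": 0,"tz": -0.005,"rx": 0,"ry": 0,"rz": 0,"claw": 0.04},
    {"tx": 0,"ty": 0,"tz": -0.005,"rx": 0,"ry": 0,"rz": 0,"claw": 0.04}
  ]
}}

```text
clock: 21.85
eef_pos: [499.6, -325.3, 13.5]
tool_rot: [3.141, -0.001, -0.13]
force: [0.7, 0.4, -6.2]
width: 49.1
```

Emit:
{"api": "apply_moves", "payload": {
  "increments": [
    {"tx": 0,"ty": 0,"tz": -0.001,"rx": 0,"ry": 0,"rz": 0,"claw": 0.04},
    {"tx": 0,"ty": 0,"tz": -0.003,"rx": 0,"ry": 0,"rz": 0,"claw": 0.04},
    {"tx": 0,"ty": 0,"tz": -0.003,"rx": 0,"ry": 0,"rz": 0,"claw": 0.04},
    {"tx": 0,"ty": 0,"tz": -0.003,"rx": 0,"ry": 0,"rz": 0,"claw": 0.04}
  ]
}}

```text
clock: 22.25
eef_pos: [499.4, -325.1, 10.0]
tool_rot: [-3.141, 0.0, -0.13]
force: [-0.7, -0.2, -5.4]
width: 48.6
```

Emit:
{"api": "apply_moves", "payload": {
  "increments": [
    {"tx": 0,"ty": 0,"tz": -0.001,"rx": 0,"ry": 0,"rz": 0,"claw": 0.04},
    {"tx": 0,"ty": 0,"tz": -0.002,"rx": 0,"ry": 0,"rz": 0,"claw": 0.04},
    {"tx": 0,"ty": 0,"tz": -0.002,"rx": 0,"ry": 0,"rz": 0,"claw": 0.04}
  ]
}}

```text
clock: 22.55
eef_pos: [499.6, -325.3, 9.1]
tool_rot: [3.142, -0.001, -0.13]
force: [-1.4, 2.0, 4.2]
width: 48.8
```

It's seated: the force went from -5 to +4 N. Release gently and retreat.

Emit:
{"api": "apply_moves", "payload": {
  "increments": [
    {"tx": 0,"ty": 0,"tz": 0.0005,"rx": 0,"ry": 0,"rz": 0,"claw": 0.052},
    {"tx": 0,"ty": 0,"tz": 0.0005,"rx": 0,"ry": 0,"rz": 0,"claw": 0.06},
    {"tx": 0,"ty": 0,"tz": 0.0005,"rx": 0,"ry": 0,"rz": 0,"claw": 0.07},
    {"tx": 0,"ty": 0,"tz": 0.0005,"rx": 0,"ry": 0,"rz": 0,"claw": 0.08},
    {"tx": 0,"ty": 0,"tz": 0.0005,"rx": 0,"ry": 0,"rz": 0,"claw": 0.08},
    {"tx": 0,"ty": 0,"tz": 0.015,"rx": 0,"ry": 0,"rz": 0,"claw": 0.08},
    {"tx": 0,"ty": 0,"tz": 0.05,"rx": 0,"ry": 0,"rz": 0,"claw": 0.08},
    {"tx": 0,"ty": 0,"tz": 0.1,"rx": 0,"ry": 0,"rz": 0,"claw": 0.08},
    {"tx": 0,"ty": 0,"tz": 0.15,"rx": 0,"ry": 0,"rz": 0,"claw": 0.08},
    {"tx": 0,"ty": 0,"tz": 0.2,"rx": 0,"ry": 0,"rz": 0,"claw": 0.08},
    {"tx": 0,"ty": 0,"tz": 0.22,"rx": 0,"ry": 0,"rz": 0,"claw": 0.08},
    {"tx": 0,"ty": 0,"tz": 0.22,"rx": 0,"ry": 0,"rz": 0,"claw": 0.08}
  ]
}}

```text
clock: 23.75
eef_pos: [501.4, -326.6, 233.3]
tool_rot: [3.138, -0.008, -0.13]
force: [-0.3, 0.4, -0.3]
width: 80.5
```

```bash
python3 - <<'E'
from h import *
s=read_state();print(s['clock'],s['eef_pos'],s['force'],s['width'])
a=get_image('wrist')[:,:,::-1];b=get_image('scene')[:,:,::-1]
cv2.imwrite('pics/f.png',cv2.resize(np.vstack([a,b]),None,fx=.78,fy=.78,interpolation=cv2.INTER_AREA))
E
```

```text
23.75 [ 501.43458218 -326.59340839  233.34386345] [-0.26169313  0.35792721 -0.27108748] 80.5370025630851
```

View pics/f.png

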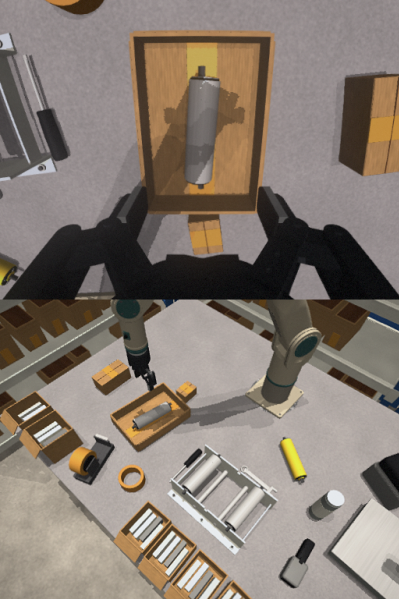

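The roller lies flat in the carton, with its axle ends near (202,72) and (199,186). The sound rollers are seated and the bystanders are in place. I'll check stillness and position, then hand in.

Emit:
{"api": "apply_moves", "payload": {
  "increments": [
    {"tx": 0,"ty": 0,"tz": 0,"rx": 0,"ry": 0,"rz": 0,"claw": 0.08},
    {"tx": 0,"ty": 0,"tz": 0,"rx": 0,"ry": 0,"rz": 0,"claw": 0.08},
    {"tx": 0,"ty": 0,"tz": 0,"rx": 0,"ry": 0,"rz": 0,"claw": 0.08},
    {"tx": 0,"ty": 0,"tz": 0,"rx": 0,"ry": 0,"rz": 0,"claw": 0.08},
    {"tx": 0,"ty": 0,"tz": 0,"rx": 0,"ry": 0,"rz": 0,"claw": 0.08},
    {"tx": 0,"ty": 0,"tz": 0,"rx": 0,"ry": 0,"rz": 0,"claw": 0.08}
  ]
}}

```text
clock: 24.45
eef_pos: [499.4, -325.1, 227.9]
tool_rot: [-3.141, 0.0, -0.13]
force: [1.4, -0.1, -0.0]
width: 80.1
```

```bash
python3 - <<'E'
from h import *
c=calibration('wrist');a=get_image('wrist');b=[get_image('wrist') for _ in range(6)][-1]
d=cv2.absdiff(a,b)[50:240,180:340].max(2);print('moving px',(d>40).sum())
print(onz(c,np.array([(202,70),(199,188)])/.78,30).round(1), 'carton inner', onz(c,np.array([(142,42),(265,42),(255,195),(151,195)])/.78,30).round(1))
E
```

```text
moving px 3
[[ 591.1 -337.8   30. ]
 [ 388.9 -305.6   30. ]] carton inner [[ 643.  -254.2   30. ]
 [ 619.2 -436.5   30. ]
 [ 360.1 -407.7   30. ]
 [ 385.6 -214.3   30. ]]
```

```bash
python3 -c "
from cell import *
print(finish_job())"
```

```text
the job is handed in; nothing more can be done
None
```

I rocked all three rollers to and fro twice, starting at the carton end. The middle roller was the worn one, and it now lies in the low carton. The job was handed in at about 25 s of the 61 s allowed; no verdict was reported.

| Roller | Total finger travel (about 12 mm is finger clearance) | Feel at 4–7 N |
|---|---|---|
| Nearest carton | 15.4 mm | springy, sound |
| Middle | 21.5 mm | nearly free swing to a stop each way, worn |
| Farthest | 15.5 mm | springy, sound |

I lifted the middle roller straight up, lowered it until the wrist force showed it resting on the floor, and released it there.

**Last checks:**
- **Worn roller:** it lies flat near the carton centre, at about (490, -322) against a centre of about (502, -328). It was still between successive pictures.
- **Everything else:** by eye, both sound rollers are seated and the bystanders look where they were; I did not measure these.
- **Gripper:** clear of everything.

**What went wrong or disagreed:**
- My first move call was refused for a bad value, so nothing moved.
- The first grip on the worn roller looked slightly high, so I regripped 5 mm lower.
- The first carton outline measured 297 x 212 mm against the true 290 x 200 mm, well inside the placing margin.

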